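# Throw the interlocked isolator levers

## Task

Switch the bench supply on: throw all three levers of the isolator box fully over, away from you, and leave them there. They are interlocked in an order that you cannot see: ease each lever, and if it stops after a slight give it is blocked, so leave it without forcing it and throw another one first. Do not disturb the things standing around the box.

Things in the scene. Friction and masses are not known exactly. Their poses are not given: they have to be found in the camera images.
- lever_bank: Bench supply isolator: grey box with an aluminium top, 150 (x) x 280 (y) x 90 mm high, fixed to the worktop; origin at the centre of its underside. Its +x points away from the robot (within 0.35 rad of straight ahead), +y to the left. Three alike levers stand in black slots at y = +80 (left), 0 (middle), -80 mm (right): 10 mm steel rod with a 28 mm black ball grip.
- bank_top (a point): Centre of the box's top, 90 mm above the worktop. Under it a hidden interlock bars a lever until the neighbour that it depends on stands fully thrown (0.80 rad or more). Which depends on which differs from case to case and cannot be seen; at least one lever still to be thrown is always free. Pressing a blocked lever with more than 18 N at the ball bends the interlock.
- left_grip (a point): Centre of the 28 mm ball grip of the left lever. It swings about an axis parallel to the box's y, 35 mm above the worktop at the box's x = 0, at a radius of 125 mm: at the start about 148 mm above the worktop and 54 mm on the robot's side of the axis, fully thrown 54 mm on the far side.
- lever_left (a joint): Angle of the left lever, rad: 0 = leaning 0.45 rad towards the robot (starts at 0 to 0.03), 0.9 = fully thrown, leaning 0.45 rad away (end stop). A free lever moves against 2 to 3 N at the ball and stays where it is left. A blocked one stops after at most 0.06 rad (7 mm at the ball), then resists with 2 to 5 N per mm.
- mid_grip (a point): Centre of the 28 mm ball grip of the middle lever. It swings about an axis parallel to the box's y, 35 mm above the worktop at the box's x = 0, at a radius of 125 mm: at the start about 148 mm above the worktop and 54 mm on the robot's side of the axis, fully thrown 54 mm on the far side.
- lever_mid (a joint): Angle of the middle lever, rad: 0 = leaning 0.45 rad towards the robot (starts at 0 to 0.03), 0.9 = fully thrown, leaning 0.45 rad away (end stop). A free lever moves against 2 to 3 N at the ball and stays where it is left. A blocked one stops after at most 0.06 rad (7 mm at the ball), then resists with 2 to 5 N per mm.
- right_grip (a point): Centre of the 28 mm ball grip of the right lever. It swings about an axis parallel to the box's y, 35 mm above the worktop at the box's x = 0, at a radius of 125 mm: at the start about 148 mm above the worktop and 54 mm on the robot's side of the axis, fully thrown 54 mm on the far side.
- lever_right (a joint): Angle of the right lever, rad: 0 = leaning 0.45 rad towards the robot (starts at 0 to 0.03), 0.9 = fully thrown, leaning 0.45 rad away (end stop). A free lever moves against 2 to 3 N at the ball and stays where it is left. A blocked one stops after at most 0.06 rad (7 mm at the ball), then resists with 2 to 5 N per mm.
- amber_bottle: Bystander, to be left alone: small amber bottle with white cap, 40x40x81 mm; origin at the centre of its underside.
- jar: Bystander, to be left alone: white plastic jar with red lid, 45x45x62 mm; origin at the centre of its underside.
- weigh_bottle: Bystander, to be left alone: small glass weighing bottle with knob lid, 43x43x48 mm; origin at the centre of its underside.
- stopper: Bystander, to be left alone: black rubber stopper lying on its side, 27x29x26 mm; origin at the centre of its underside.
- cuvette_box: Bystander, to be left alone: clear box of cuvettes, 38x70x24 mm; origin at the centre of its underside.
- dish: Bystander, to be left alone: glass petri dish, 62x62x13 mm; origin at the centre of its underside.
- bench_timer: Bystander, to be left alone: bench timer with a display, 49x60x54 mm; origin at the centre of its underside.

How it is judged:
At the end, for the whole second after the job is handed in: All three levers stand fully thrown away from the robot (each angle above 0.80 of 0.90 rad) and at rest; the bystanders stand where they stood (within 30 mm, upright) (value of joint each of lever_left, lever_mid, lever_right above 0.8 rad and velocity of joint lever_left between -0.05 and 0.05 rad/s and velocity of joint lever_mid between -0.05 and 0.05 rad/s and velocity of joint lever_right between -0.05 and 0.05 rad/s); the robot touches nothing.
It fails at once if the left lever is forced against the interlock (more than about 18 N at its ball) (contact force between lever_left and lever_bank above 62 N).
It fails at once if the middle lever is forced against the interlock (more than about 18 N at its ball) (contact force between lever_mid and lever_bank above 62 N).
It fails at once if the right lever is forced against the interlock (more than about 18 N at its ball) (contact force between lever_right and lever_bank above 62 N).
It fails at once if a bystander is shifted by more than 30 mm or tipped over (distance of any of amber_bottle, jar, weigh_bottle, stopper, cuvette_box, dish, bench_timer from where it was at the start of the episode above 0.03 m or angle between any of amber_bottle, jar, weigh_bottle, cuvette_box, dish, bench_timer's own z axis and vertical above 0.6 rad).
It also fails if it takes over 67 s, if anything falls off the work surface, if the arm or the gripper's body presses on something with over 40 N, if the wrist force passes 120 N, or if a joint passes its speed limit or range.

## Robot

A 7-joint arm with a two-finger parallel gripper is mounted at the origin on a cart in front of the work surface, level with it; the furniture and walls round the work are solid. World frame = base frame: x ahead of the robot, y to its left, z up, the work surface at z = 0. Lengths are in m, angles in rad, forces in N, time in s.
With the tool pointing down it reaches from about 0.35 to 0.9 m from the base axis. Payload 8.1 kg.
Tool frame: the origin (TCP) lies at the very end of the fingers, on their centre line; the grasp point (between the pads) lies arm.hold_point_z behind it (arm.hold_point_z is the distance from the TCP to the grasp point, in m); z points along the fingers, y is the line along which they close (so a half turn about z gives the same grasp; the last joint's range is limited). The gripper opens to 92 mm and grips with 3 to 60 N. Pads are 19 mm wide; open, the fingers measure 130 mm over their backs; the gripper's body (75 mm by 190 mm) begins 47 mm behind the grasp point.
Start: joints at [1.036, 0.434, 0.025, 1.573, -0.012, 1.134, -0.075], TCP at [0.262, -0.568, 0.192] pointing down, gripper open.
Joint ranges: [-2.62, 2.62], [-0.44, 2.09], [-1.27, 1.32], [0.08, 2.57], [-1.32, 4.46], [0.12, 2], [-2.74, 2.74]. Speed limits (rad/s): [2.22, 2.22, 3.01, 3.01, 3.14, 3.14, 3.14].

## Interface

Orientations are given as a rotation vector (axis times angle).
In Python, from cell import arm, vision, job, cut_out gives the robot as it stands. The module is installed in compiled form; this text tells all that it offers.
- The arm moves only by the tool play_rows, never from a script. Its argument "increments" is text: rows parted by semicolons, each of 5 numbers parted by spaces: the shift along the tool's x, y, z in cm, then the turn about the tool's z in degrees, then the opening, from -1 (shut) to 1 (fully open), so that 0 is half open. A call has 1 to 5 rows; each row shifts and turns the commanded pose from where the row before left it, along the tool's axes as they then stand; what a row does not reach is not made up. A row lasts 1/12 s, in which the tool goes at most 41.7 mm and 7.16 degrees, less where a joint would pass 70% of its speed; a pose out of reach is approached as far as the arm can. A call is refused whole if a number of a shift passes 4.17 or a number of a turn 7.16, either way. A call with a gripper value outside its range is refused whole. The fingers move at their own pace and stop on an object; "grip_force" is the grip in N (left out, the last holds). Time passes only in rows, so rows that do not move let the fingers close. It gives the time, the measured TCP pose, the force, the opening and the grip force at its end, in the units of the state.
- arm.observe(): the state, without advancing time (a new reading comes with each control period).
- vision.get_image(name): name is "side" or "top"; returns a dict with "frame" (400x640x3 uint8, red, green, blue), "z_map" (400x640 float32, m along the optical axis (not along the pixel's ray), 0 where there is no reading), "mtx" (3x3 intrinsics, pixels), "distortion" ([k1, k2, p1, p2, k3] as OpenCV has them; the pictures are not rectified), "cam_to_world" (4x4, takes a point from camera to world coordinates). Camera axes: x right, y up, looking along -z (the intrinsics and any distortion apply to the point x, -y, -z); pixel columns grow to the right and rows downward; lengths in m; the calibration is good to about 2 mm. A picture is of the moment at which its call begins.
- job.sign_off(): hands the job in; it is judged then, once.
Trained networks look in a picture, given as the dict that the camera call returned (one of the last four; its "shot" number tells which), for a name from the list of things; names that differ only in an ending like _2 or _b are one class to them, and where a whole thing is asked for, a point or a joint stands for the part that bears it (a point fixed in the world has none). Each returns a list of dicts, best first, with "confidence" (0 to 1); they miss things now and then, are a little off and sometimes report something else, mostly with a low value. They report only what shows in the picture. A call takes as long as a camera call.
- cut_out(query, picture): "mask" (400x640 bool, what is visible of it) and "point" ([row, column] in pixels, amid what is visible of it).
The state is a dict: "clock": time; "joints": joint angles; "dq": joint speeds; "joint_efforts": joint torques, N m; "position": TCP position; "ee_rot": TCP orientation; "force": force on the tool from outside, world axes, zero at the start; "ft_torque": the same for the moment, N m; "width": opening from 0.0 (shut) to 1.0 (fully open); "gripper_force": force on a finger pad.
Only numpy, scipy, OpenCV 4.12 (cv2) and the standard library are available. Lean on these libraries where they do the work, as an engineer would, in place of code of your own. Each camera call takes 0.05 s, during which the arm holds its last target. There are 200 camera calls.

## Working session

There is one attempt and no reset: what is moved stays moved. The work goes in short steps, Python scripts to look and compute and a tool call to move; the robot and the scene stay as the last step left them, time stands still between calls to the robot, and variables do not carry over. Pictures are saved under pics/ and viewed, at most 10 in all, crops included, and the job is handed in when it is done.

Besides the shell and the picture viewer there is one more tool, called after "Emit:" by a JSON object that holds its "api" and its "payload". play_rows: Moves the arm, as the interface text tells. Its arguments: {"type":"object","properties":{"increments":{"type":"string"},"grip_force":{"type":"number"}},"required":["increments"]}

```bash
mkdir -p pics
cat > h.py <<'E'
import numpy as np, cv2
from cell import arm, vision, job, cut_out
def pts(p,mask=None):
    z=p["z_map"]; m=(z>0) if mask is None else (mask&(z>0))
    r,c=np.nonzero(m)
    u=cv2.undistortPoints(np.stack([c,r],1).astype(float)[:,None],p["mtx"],np.array(p["distortion"]))[:,0]
    d=z[r,c]; P=np.stack([u[:,0]*d,-u[:,1]*d,-d],1)
    T=np.array(p["cam_to_world"]); return P@T[:3,:3].T+T[:3,3],r,c
E
cat > m.py <<'E'
from h import *
s=arm.observe(); print({k:np.round(v,3) for k,v in s.items()}); print(arm.hold_point_z)
for n in ["top","side"]:
    p=vision.get_image(n); cv2.imwrite(f"pics/{n}0.png",p["frame"][:,:,::-1])
    for q in ["lever_bank","left_grip","mid_grip","right_grip","amber_bottle","jar","weigh_bottle","stopper","cuvette_box","dish","bench_timer"]:
        for d in cut_out(q,p)[:3]:
            P,_,_=pts(p,d["mask"])
            if len(P): print(n,q,round(d["confidence"],2),np.round(d["point"]),np.round(np.median(P,0),3),np.round(np.percentile(P,2,0),3),np.round(np.percentile(P,98,0),3))
    P,r,c=pts(p)
    m=(abs(P[:,2]-.09)<.006); 
    if m.sum()>50: print(n,"top plane",m.sum(),np.median(P[m],0),cv2.minAreaRect(P[m][:,:2].astype(np.float32)))
    m=(P[:,2]>.135)&(P[:,2]<.17)&(P[:,0]>.3)
    k,l=cv2.connectedComponents(np.array([0],np.uint8)) if 0 else (0,0)
    M=np.zeros((400,640),np.uint8); M[r[m],c[m]]=1
    k,L=cv2.connectedComponents(M)
    for i in range(1,k):
        a=P[L[r,c]==i]
        if len(a)>8: print("blob",len(a),a.mean(0).round(3),a.max(0).round(3))
E
python3 m.py
```

```text
{'clock': np.float64(0.0), 'joints': array([ 1.036,  0.435,  0.025,  1.574, -0.012,  1.134, -0.075]), 'dq': array([-0.   , -0.001,  0.001, -0.   ,  0.002,  0.001,  0.   ]), 'joint_efforts': array([-2.0000e-03, -6.6786e+01,  9.8400e-01, -3.1445e+01, -6.1000e-02,
        4.3000e-02,  0.0000e+00]), 'position': array([ 0.261, -0.567,  0.192]), 'ee_rot': array([-3.067e+00, -6.730e-01,  1.000e-03]), 'force': array([-0.693,  0.107,  0.057]), 'ft_torque': array([-0.041, -0.016,  0.027]), 'gripper_force': np.float64(0.0), 'width': np.float64(1.002)}
0.0188
top lever_bank 0.79 [209. 367.] [ 0.576 -0.056  0.092] [ 0.487 -0.189  0.079] [0.667 0.076 0.161]
top mid_grip 0.6 [225. 362.] [ 0.533 -0.044  0.16 ] [ 0.519 -0.057  0.093] [ 0.556 -0.031  0.166]
top amber_bottle 0.75 [155. 341.] [0.72  0.004 0.042] [ 0.707 -0.02  -0.001] [0.758 0.022 0.073]
top amber_bottle 0.56 [215. 327.] [0.55  0.033 0.159] [0.537 0.024 0.13 ] [0.566 0.044 0.164]
top jar 0.65 [176. 411.] [ 0.668 -0.176  0.062] [ 0.65  -0.2    0.001] [ 0.691 -0.16   0.066]
top weigh_bottle 0.7 [228. 294.] [0.522 0.115 0.038] [0.504 0.097
[... 4632 characters left out ...]
  0.223 0.151] [1.329 0.448 0.17 ]
blob 20 [ 0.899 -0.258  0.163] [ 0.903 -0.253  0.17 ]
blob 17 [ 0.901 -0.233  0.161] [ 0.906 -0.229  0.17 ]
blob 33 [ 0.924 -0.205  0.152] [ 0.929 -0.2    0.169]
blob 789 [ 1.    -0.022  0.153] [1.006 0.088 0.17 ]
blob 24 [1.106 0.014 0.164] [1.112 0.017 0.169]
blob 35 [1.113 0.051 0.163] [1.119 0.087 0.17 ]
blob 43 [ 0.917 -0.027  0.152] [ 0.921 -0.022  0.17 ]
blob 110 [ 0.504 -0.112  0.151] [ 0.518 -0.104  0.162]
blob 123 [ 0.528 -0.035  0.151] [ 0.543 -0.028  0.163]
blob 132 [0.548 0.042 0.151] [0.561 0.05  0.161]
blob 358 [0.746 0.404 0.156] [0.766 0.412 0.17 ]
blob 488 [0.524 0.612 0.158] [0.54 0.64 0.17]
blob 57 [0.585 0.645 0.164] [0.596 0.65  0.17 ]
```

View pics/top0.png

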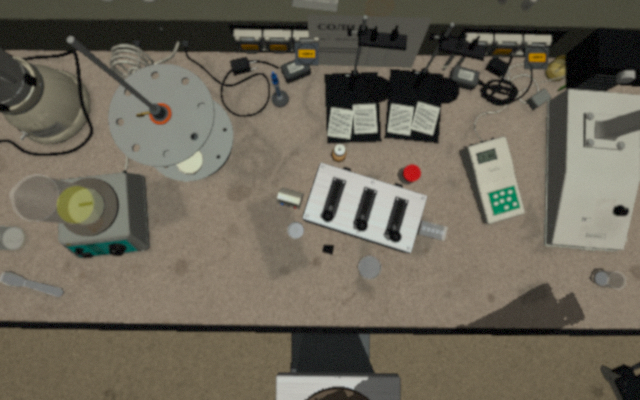

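Emit:
{"api": "play_rows", "payload": {"increments": "0 0 0 6.8 -1;0 0 0 6.8 -1;0 0 0 6.8 -1;0 0 0 6.8 -1;0 0 0 6.8 -1", "grip_force": 10}}

```text
clock: 1.62
position: [0.2616, -0.5677, 0.1924]
ee_rot: [3.13, -0.263, 0.0]
force: [-1.3, -0.3, 0.1]
width: 0.686
gripper_force: 0.0
```

The top view shows the box at about (365, 208), with balls at (327, 213), (362, 223) and (393, 232). The space on the robot's side is clear at working height.

Emit:
{"api": "play_rows", "payload": {"increments": "0 0 0 6.2 -1;0.5 -3.8 0 0 -1;0.5 -3.8 0 0 -1;0.5 -3.8 0 0 -1;0.5 -3.8 0 0 -1"}}

```text
clock: 2.03
position: [0.3217, -0.4249, 0.1923]
ee_rot: [3.113, -0.423, 0.0]
force: [1.1, -0.5, 0.5]
width: 0.325
gripper_force: 0.0
```

Emit:
{"api": "play_rows", "payload": {"increments": "0.5 -3.8 0 0 -1;0.5 -3.8 0 0 -1;0.5 -3.8 0 0 -1;0.5 -3.8 0 0 -1;0.5 -3.8 0 0 -1"}}

```text
clock: 2.45
position: [0.3965, -0.2483, 0.1926]
ee_rot: [3.113, -0.423, 0.001]
force: [1.5, 0.1, 0.4]
width: 0.011
gripper_force: 0.0
```

Emit:
{"api": "play_rows", "payload": {"increments": "0.5 -3.8 0 0 -1;0.5 -3.8 0 0 -1;0.5 -3.8 0 0 -1;0 0 0 0 -1;0 0 0 0 -1"}}

```text
clock: 2.87
position: [0.4419, -0.1419, 0.1925]
ee_rot: [-3.114, 0.415, -0.001]
force: [-0.4, -1.0, -0.1]
width: 0.006
gripper_force: 0.0
```

Emit:
{"api": "play_rows", "payload": {"increments": "0.9 -4.0 0 0.6 -1;0 -0.2 3 0 -1;0 0 3 0 -1;0 0 0 0 -1;0 0 0 0 -1"}}

```text
clock: 3.28
position: [0.4593, -0.1073, 0.1317]
ee_rot: [3.11, -0.442, -0.005]
force: [0.2, 0.0, 0.6]
width: 0.009
gripper_force: 0.0
```

```bash
cat > s.py <<'E'
from h import *
# tool position in box-aligned frame relative to each ball's start centre
s=arm.observe(); X=np.array([.962,-.272]);Y=np.array([.272,.962])
p=s["position"]; print("pos",p.round(4),"F",s["force"].round(2),"Fpush",(-s["force"][:2]@X).round(2))
for n,b in dict(L=(.549,.036),M=(.529,-.040),R=(.505,-.116)).items():
    d=p[:2]-b; print(n,"along mm",(d@X*1e3).round(1),"left mm",(d@Y*1e3).round(1))
p=vision.get_image("top"); P,r,c=pts(p)
m=(P[:,2]>.14)&(P[:,2]<.18)&(abs(P[:,0]-.58)<.13)&(P[:,1]>-.2)&(P[:,1]<.09)
M=np.zeros((400,640),np.uint8); M[r[m],c[m]]=1; k,L=cv2.connectedComponents(M)
for i in range(1,k):
    a=P[L[r,c]==i]
    if len(a)>20: d=a.mean(0)[:2]-[.581,-.055]; print("blob",len(a),a.mean(0).round(3),"box x,y",(d@X).round(3),(d@Y).round(3))
E
python3 s.py
```

```text
pos [ 0.4593 -0.1073  0.1317] F [0.18 0.05 0.62] Fpush -0.16
L along mm -47.3 left mm -162.3
M along mm -48.8 left mm -83.7
R along mm -46.3 left mm -4.1
blob 118 [0.549 0.034 0.158] box x,y -0.055 0.077
blob 85 [ 0.532 -0.042  0.16 ] box x,y -0.05 -0.0
blob 26 [ 0.515 -0.12   0.158] box x,y -0.046 -0.081
```

Emit:
{"api": "play_rows", "payload": {"increments": "0.8 -0.3 0 0 -1;0.6 0 0 0 -1;0.2 0 0 0 -1;0.2 0 0 0 -1;0.2 0 0 0 -1"}}

```text
clock: 3.75
position: [0.4814, -0.109, 0.1328]
ee_rot: [3.111, -0.439, 0.001]
force: [0.0, 0.4, -0.3]
width: 0.003
gripper_force: 0.0
```

Emit:
{"api": "play_rows", "payload": {"increments": "0.2 0 0 0 -1;0.1 0 0 0 -1;0 0 0 0 -1"}}

```text
clock: 4.0
position: [0.4839, -0.1096, 0.1323]
ee_rot: [3.111, -0.439, 0.0]
force: [-0.3, 0.0, 0.3]
width: 0.009
gripper_force: 0.0
```

Emit:
{"api": "play_rows", "payload": {"increments": "0.2 0 0 0 -1;0.2 0 0 0 -1;0 0 0 0 -1"}}

```text
clock: 4.25
position: [0.488, -0.1108, 0.1323]
ee_rot: [3.111, -0.439, 0.0]
force: [-0.2, -0.6, 1.0]
width: 0.006
gripper_force: 0.0
```

Emit:
{"api": "play_rows", "payload": {"increments": "0.2 0 0 0 -1;0.1 0 0 0 -1;0 0 0 0 -1"}}

```text
clock: 4.5
position: [0.4907, -0.1116, 0.1323]
ee_rot: [3.111, -0.439, 0.0]
force: [-0.2, 0.2, 0.0]
width: 0.005
gripper_force: 0.0
```

Emit:
{"api": "play_rows", "payload": {"increments": "0.15 0 0 0 -1;0.1 0 0 0 -1;0 0 0 0 -1"}}

```text
clock: 4.75
position: [0.4932, -0.1123, 0.1323]
ee_rot: [3.111, -0.439, 0.0]
force: [0.6, -0.7, -0.0]
width: 0.006
gripper_force: 0.0
```

```bash
python3 s.py
python3 - <<'E'
from h import *
p=vision.get_image("side"); cv2.imwrite("pics/side1.png",cv2.resize(p["frame"][90:290,250:490,::-1],None,fx=3,fy=3))
E
```

```text
pos [ 0.4932 -0.1123  0.1323] F [ 0.62 -0.68 -0.  ] Fpush -0.78
L along mm -13.4 left mm -157.8
M along mm -14.8 left mm -79.3
R along mm -12.4 left mm 0.4
blob 117 [0.549 0.034 0.158] box x,y -0.055 0.077
```

View pics/side1.png

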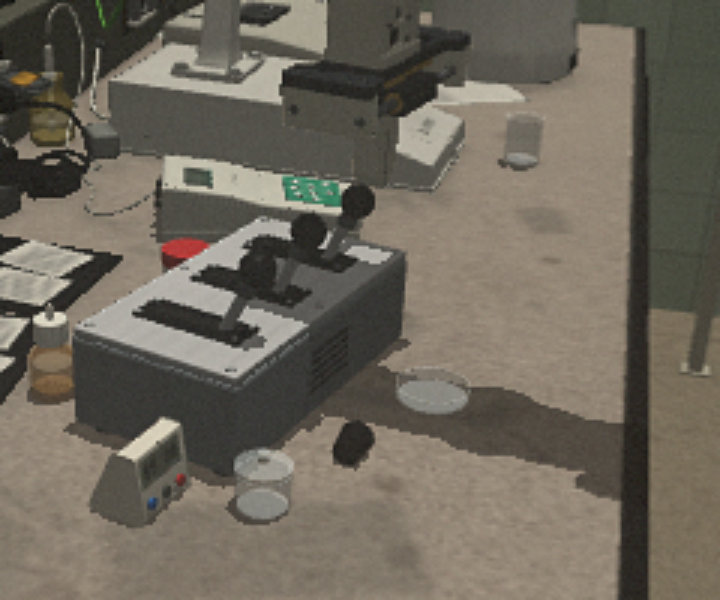

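Run:
```python
from h import *
p=vision.get_image("side"); T=np.linalg.inv(p["cam_to_world"])
def pj(w):
    q=T[:3,:3]@w+T[:3,3]; q=np.array([q[0],-q[1],-q[2]])
    return cv2.projectPoints(q[None],np.zeros(3),np.zeros(3),p["mtx"],np.array(p["distortion"]))[0].ravel()
for w in [(.4932,-.1123,.1323),(.505,-.116,.148),(.529,-.04,.148),(.549,.036,.148)]:
    u=pj(np.array(w)); print(w,u.round(1),"crop",((u-[250,90])*3).round())
P,r,c=pts(p)
for (cx,cy) in [(375,175),(375,160),(360,170),(392,170),(357,202)]:
    i=np.argmin((r-(90+cy/3))**2+(c-(250+cx/3))**2); print(cx,cy,P[i].round(3))
print(np.linalg.inv(T)[:3,3])
```

```text
(0.4932, -0.1123, 0.1323) [372.9 164.3] crop [369. 223.]
(0.505, -0.116, 0.148) [368.8 157.2] crop [356. 202.]
(0.529, -0.04, 0.148) [352.3 167.4] crop [307. 232.]
(0.549, 0.036, 0.148) [335.5 179.2] crop [257. 268.]
375 175 [ 0.488 -0.094  0.181]
375 160 [ 0.489 -0.097  0.192]
360 170 [ 0.5   -0.098  0.181]
392 170 [ 0.537 -0.548  0.023]
357 202 [ 0.503 -0.105  0.153]
[0.33627103 0.89453715 0.53811753]
```

Run:
```python
from h import *
p=vision.get_image("side"); P,r,c=pts(p)
m=(P[:,0]>.46)&(P[:,0]<.53)&(P[:,1]>-.15)&(P[:,1]<-.07)&(P[:,2]>.12)&(P[:,2]<.3)
for lo in np.arange(.12,.25,.008):
    a=P[m&(P[:,2]>=lo)&(P[:,2]<lo+.008)]
    if len(a): print(lo.round(3),len(a),a.min(0).round(3),a.max(0).round(3))
cv2.imwrite("pics/side2.png",cv2.resize(p["frame"][100:180,330:430,::-1],None,fx=7,fy=7,interpolation=cv2.INTER_CUBIC))
```

```text
0.12 12 [ 0.508 -0.126  0.121] [ 0.522 -0.115  0.127]
0.128 18 [ 0.506 -0.123  0.128] [ 0.522 -0.113  0.136]
0.136 21 [ 0.493 -0.12   0.136] [ 0.516 -0.107  0.144]
0.144 35 [ 0.492 -0.121  0.144] [ 0.517 -0.104  0.152]
0.152 41 [ 0.494 -0.123  0.152] [ 0.517 -0.104  0.16 ]
0.16 17 [ 0.483 -0.124  0.16 ] [ 0.513 -0.106  0.168]
0.168 28 [ 0.48  -0.12   0.169] [ 0.507 -0.099  0.175]
0.176 40 [ 0.479 -0.126  0.177] [ 0.508 -0.093  0.184]
0.184 42 [ 0.479 -0.125  0.184] [ 0.508 -0.088  0.192]
0.192 48 [ 0.477 -0.124  0.192] [ 0.506 -0.091  0.2  ]
0.2 47 [ 0.478 -0.128  0.2  ] [ 0.507 -0.089  0.208]
0.208 25 [ 0.478 -0.125  0.209] [ 0.49  -0.091  0.216]
0.216 22 [ 0.479 -0.123  0.216] [ 0.49  -0.09   0.223]
0.224 7 [ 0.482 -0.099  0.224] [ 0.487 -0.083  0.231]
0.232 16 [ 0.46  -0.102  0.236] [ 0.477 -0.072  0.24 ]
0.24 31 [ 0.46  -0.099  0.24 ] [ 0.487 -0.073  0.248]
0.248 76 [ 0.46  -0.137  0.248] [ 0.487 -0.071  0.256]
```

View pics/side2.png

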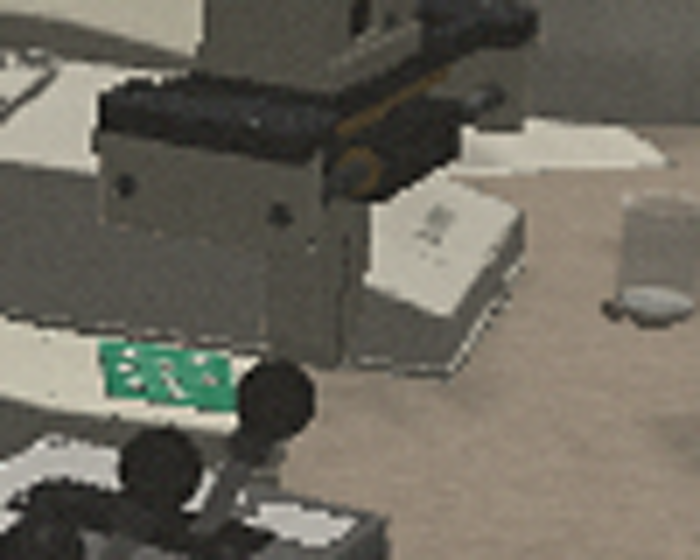

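The picture shows the finger ends at about (340, 365) in the crop, just above the ball. Their real height is about 0.167 m, but the arm reports 0.132 m. I'll back off, go lower and check again.

Emit:
{"api": "play_rows", "payload": {"increments": "-2 0 0 0 -1;-1.5 0 0 0 -1;0 0 1.8 0 -1;0 0 1.7 0 -1;0 0 0 0 -1"}}

```text
clock: 5.37
position: [0.4573, -0.1023, 0.0952]
ee_rot: [3.111, -0.439, -0.006]
force: [-0.8, 0.6, 0.3]
width: 0.004
gripper_force: 0.0
```

Run:
```python
from h import *
print(arm.observe()["position"],arm.observe()["force"])
p=vision.get_image("side"); P,r,c=pts(p)
m=(P[:,0]>.42)&(P[:,0]<.485)&(P[:,1]>-.15)&(P[:,1]<-.06)&(P[:,2]>.07)&(P[:,2]<.3)
for lo in np.arange(.08,.25,.008):
    a=P[m&(P[:,2]>=lo)&(P[:,2]<lo+.008)]
    if len(a): print(lo.round(3),len(a),a.min(0).round(3),a.max(0).round(3))
```

```text
[ 0.4572841  -0.10225349  0.09522223] [-0.83723987  0.60461814  0.2812666 ]
0.08 21 [ 0.473 -0.15   0.08 ] [ 0.485 -0.119  0.088]
0.088 13 [ 0.476 -0.146  0.088] [ 0.485 -0.123  0.091]
0.128 20 [ 0.446 -0.106  0.129] [ 0.469 -0.092  0.136]
0.136 33 [ 0.443 -0.115  0.136] [ 0.471 -0.084  0.144]
0.144 44 [ 0.443 -0.112  0.144] [ 0.471 -0.081  0.152]
0.152 40 [ 0.443 -0.111  0.152] [ 0.472 -0.082  0.16 ]
0.16 45 [ 0.442 -0.117  0.16 ] [ 0.471 -0.079  0.167]
0.168 19 [ 0.443 -0.116  0.168] [ 0.454 -0.08   0.176]
0.176 20 [ 0.443 -0.114  0.176] [ 0.452 -0.08   0.184]
0.184 6 [ 0.447 -0.101  0.185] [ 0.452 -0.078  0.191]
0.192 6 [ 0.422 -0.097  0.199] [ 0.439 -0.065  0.2  ]
0.2 33 [ 0.421 -0.101  0.2  ] [ 0.443 -0.06   0.207]
0.208 48 [ 0.421 -0.1    0.208] [ 0.449 -0.061  0.216]
0.216 90 [ 0.421 -0.141  0.216] [ 0.445 -0.062  0.224]
0.224 29 [ 0.42  -0.137  0.224] [ 0.444 -0.066  0.232]
0.232 58 [ 0.421 -0.146  0.232] [ 0.444 -0.061  0.24 ]
0.24 43 [ 0.43  -0.113  0.24 ] [ 0.484 -0.06   0.248]
0.248 38 [ 0.433 -0.11   0.248] [ 0.48  -0.06   0.256]
```

Emit:
{"api": "play_rows", "payload": {"increments": "1.2 0 0 0 -1;0.8 0 0 0 -1;0.2 0 0 0 -1;0.2 0 0 0 -1;0 0 0 0 -1"}}

```text
clock: 5.83
position: [0.4822, -0.1092, 0.0975]
ee_rot: [3.111, -0.439, -0.001]
force: [-0.1, 0.2, 0.2]
width: 0.008
gripper_force: 0.1
```

Emit:
{"api": "play_rows", "payload": {"increments": "0.2 0 0 0 -1;0.1 0 0 0 -1;0 0 0 0 -1"}}

```text
clock: 6.08
position: [0.4845, -0.1099, 0.0973]
ee_rot: [3.111, -0.439, -0.002]
force: [-5.1, 1.4, 4.0]
width: 0.007
gripper_force: 2.5
```

Emit:
{"api": "play_rows", "payload": {"increments": "0.2 0 0 0 -1;0 0 0 0 -1;0 0 0 0 -1"}}

```text
clock: 6.33
position: [0.4869, -0.1106, 0.0973]
ee_rot: [3.111, -0.439, -0.0]
force: [-4.5, 0.3, 2.3]
width: 0.007
gripper_force: 2.0
```

Emit:
{"api": "play_rows", "payload": {"increments": "0.2 0 0 0 -1;0 0 0 0 -1"}}

```text
clock: 6.5
position: [0.4892, -0.1112, 0.0974]
ee_rot: [3.111, -0.439, 0.0]
force: [-4.0, 0.1, 2.5]
width: 0.006
gripper_force: 2.0
```

Emit:
{"api": "play_rows", "payload": {"increments": "0.2 0 0 0 -1;0 0 0 0 -1"}}

```text
clock: 6.67
position: [0.4914, -0.1118, 0.0973]
ee_rot: [3.111, -0.439, 0.001]
force: [-2.8, 1.3, 3.3]
width: 0.0
gripper_force: 1.8
```

Emit:
{"api": "play_rows", "payload": {"increments": "0.2 0 0 0 -1;0.1 0 0 0 -1;0 0 0 0 -1"}}

```text
clock: 6.92
position: [0.4943, -0.1126, 0.0974]
ee_rot: [-3.111, 0.439, -0.001]
force: [-3.6, 0.2, 2.2]
width: 0.007
gripper_force: 1.4
```

Emit:
{"api": "play_rows", "payload": {"increments": "0.2 0 0 0 -1;0.2 0 0 0 -1;0 0 0 0 -1"}}

```text
clock: 7.17
position: [0.4983, -0.1137, 0.0974]
ee_rot: [3.111, -0.439, 0.001]
force: [-2.2, -0.4, 1.7]
width: 0.005
gripper_force: 1.2
```

Emit:
{"api": "play_rows", "payload": {"increments": "0.7 0 0 0 -1;1 0 0 0 -1;1 0 0 0 -1;1 0 0 0 -1;1 0 0 0 -1"}}

```text
clock: 7.58
position: [0.5441, -0.127, 0.0974]
ee_rot: [3.111, -0.439, 0.001]
force: [-1.5, -0.4, 2.7]
width: 0.008
gripper_force: 1.4
```

Emit:
{"api": "play_rows", "payload": {"increments": "1 0 0 0 -1;1 0 0 0 -1;0.8 0 0 0 -1;0.4 0 0 0 -1;0 0 0 0 -1"}}

```text
clock: 8.0
position: [0.5747, -0.1357, 0.097]
ee_rot: [-3.111, 0.439, -0.001]
force: [-0.6, 0.5, 0.8]
width: 0.005
gripper_force: 0.0
```

Emit:
{"api": "play_rows", "payload": {"increments": "0.4 0 0 0 -1;0.2 0 0 0 -1;0 0 0 0 -1"}}

```text
clock: 8.25
position: [0.5793, -0.1371, 0.0972]
ee_rot: [-3.111, 0.439, 0.001]
force: [-2.7, 0.7, -1.5]
width: 0.004
gripper_force: 1.0
```

Emit:
{"api": "play_rows", "payload": {"increments": "0.2 0 0 0 -1;0.1 0 0 0 -1;0 0 0 0 -1"}}

```text
clock: 8.5
position: [0.5822, -0.1379, 0.0973]
ee_rot: [3.111, -0.439, -0.0]
force: [-2.6, 0.7, -2.1]
width: 0.004
gripper_force: 1.5
```

Emit:
{"api": "play_rows", "payload": {"increments": "0.2 0 0 0 -1;0 0 0 0 -1"}}

```text
clock: 8.67
position: [0.5844, -0.1385, 0.0973]
ee_rot: [3.111, -0.439, 0.0]
force: [-2.5, 1.0, -2.1]
width: 0.006
gripper_force: 1.6
```

Emit:
{"api": "play_rows", "payload": {"increments": "-0.5 0 0 0 -1;-4 0 0 0 -1;-4 0 0 0 -1;-4 0 0 0 -1;-0.6 0 0 0 -1"}}

```text
clock: 9.08
position: [0.4517, -0.1008, 0.097]
ee_rot: [3.111, -0.438, -0.006]
force: [-0.6, 0.1, -0.5]
width: 0.007
gripper_force: 0.0
```

Emit:
{"api": "play_rows", "payload": {"increments": "0 -4 0 0 -1;0 -3.9 0 0 -1;0 0 0 0 -1;0 0 0 0 -1"}}

```text
clock: 9.42
position: [0.4821, -0.0237, 0.0982]
ee_rot: [-3.11, 0.431, -0.005]
force: [-0.8, 0.1, 0.3]
width: 0.003
gripper_force: 0.0
```

```bash
python3 s.py
```

```text
pos [ 0.4821 -0.0237  0.0982] F [-0.81  0.12  0.32] Fpush 0.81
L along mm -48.1 left mm -75.6
M along mm -49.5 left mm 2.9
R along mm -47.1 left mm 82.5
blob 120 [ 0.606 -0.148  0.158] box x,y 0.05 -0.083
blob 92 [0.551 0.033 0.158] box x,y -0.053 0.077
```

Emit:
{"api": "play_rows", "payload": {"increments": "1.2 0.3 0 0 -1;0.8 0 0 0 -1;0.2 0 0 0 -1;0.2 0 0 0 -1;0 0 0 0 -1"}}

```text
clock: 9.88
position: [0.5028, -0.0366, 0.0972]
ee_rot: [3.11, -0.441, -0.0]
force: [-0.3, -0.3, -0.6]
width: 0.006
gripper_force: 0.0
```

Emit:
{"api": "play_rows", "payload": {"increments": "0.2 0 0 0 -1;0 0 0 0 -1"}}

```text
clock: 10.05
position: [0.5044, -0.0366, 0.0973]
ee_rot: [3.111, -0.439, -0.0]
force: [0.5, -0.2, -0.1]
width: 0.007
gripper_force: 0.0
```

Emit:
{"api": "play_rows", "payload": {"increments": "0.2 0 0 0 -1;0 0 0 0 -1"}}

```text
clock: 10.22
position: [0.5057, -0.0369, 0.0972]
ee_rot: [3.111, -0.439, -0.002]
force: [-2.2, -0.0, 1.2]
width: 0.008
gripper_force: 0.9
```

Emit:
{"api": "play_rows", "payload": {"increments": "0.1 0 0 0 -1;0 0 0 0 -1"}}

```text
clock: 10.38
position: [0.5065, -0.037, 0.0972]
ee_rot: [3.111, -0.439, -0.002]
force: [-3.8, 1.5, 2.8]
width: 0.003
gripper_force: 2.2
```

Emit:
{"api": "play_rows", "payload": {"increments": "0.2 0 0 0 -1;0 0 0 0 -1"}}

```text
clock: 10.55
position: [0.5089, -0.0376, 0.0973]
ee_rot: [-3.111, 0.439, 0.001]
force: [-3.9, 1.4, 3.2]
width: 0.006
gripper_force: 2.2
```

Emit:
{"api": "play_rows", "payload": {"increments": "0.2 0 0 0 -1;0 0 0 0 -1"}}

```text
clock: 10.72
position: [0.5112, -0.0382, 0.0974]
ee_rot: [-3.111, 0.439, -0.0]
force: [-3.4, 2.2, 2.6]
width: 0.005
gripper_force: 2.0
```

Emit:
{"api": "play_rows", "payload": {"increments": "0.1 0 0 0 -1;0 0 0 0 -1"}}

```text
clock: 10.88
position: [0.5122, -0.0385, 0.0974]
ee_rot: [-3.111, 0.439, -0.0]
force: [-3.7, 0.8, 2.8]
width: 0.001
gripper_force: 2.0
```

Emit:
{"api": "play_rows", "payload": {"increments": "0.15 0 0 0 -1;0 0 0 0 -1"}}

```text
clock: 11.05
position: [0.5138, -0.0391, 0.0973]
ee_rot: [-3.111, 0.439, -0.0]
force: [-3.5, 1.1, 2.4]
width: 0.004
gripper_force: 1.9
```

Emit:
{"api": "play_rows", "payload": {"increments": "0.15 0 0 0 -1;0 0 0 0 -1"}}

```text
clock: 11.22
position: [0.5153, -0.0395, 0.0974]
ee_rot: [3.111, -0.439, 0.001]
force: [-3.2, 2.4, 2.1]
width: 0.005
gripper_force: 1.8
```

Emit:
{"api": "play_rows", "payload": {"increments": "0.15 0 0 0 -1;0 0 0 0 -1"}}

```text
clock: 11.38
position: [0.5167, -0.04, 0.0973]
ee_rot: [3.111, -0.439, 0.001]
force: [-2.4, 1.4, 1.9]
width: 0.009
gripper_force: 1.7
```

Emit:
{"api": "play_rows", "payload": {"increments": "0.4 0 0 0 -1;1 0 0 0 -1;1 0 0 0 -1;1 0 0 0 -1;1 0 0 0 -1"}}

```text
clock: 11.8
position: [0.5598, -0.0526, 0.0974]
ee_rot: [3.111, -0.439, 0.001]
force: [-3.7, 1.1, 2.6]
width: 0.008
gripper_force: 1.7
```

Emit:
{"api": "play_rows", "payload": {"increments": "1 0 0 0 -1;1 0 0 0 -1;1 0 0 0 -1;0.6 0 0 0 -1;0 0 0 0 -1"}}

```text
clock: 12.22
position: [0.5944, -0.0626, 0.0968]
ee_rot: [3.11, -0.44, 0.0]
force: [-0.2, 0.2, -0.3]
width: 0.006
gripper_force: 0.1
```

Emit:
{"api": "play_rows", "payload": {"increments": "0.4 0 0 0 -1;0.2 0 0 0 -1;0 0 0 0 -1"}}

```text
clock: 12.47
position: [0.5988, -0.0637, 0.0971]
ee_rot: [3.111, -0.439, -0.001]
force: [-2.7, 0.2, -2.5]
width: -0.0
gripper_force: 1.4
```

Emit:
{"api": "play_rows", "payload": {"increments": "0.2 0 0 0 -1;0.1 0 0 0 -1;0 0 0 0 -1"}}

```text
clock: 12.72
position: [0.6017, -0.0645, 0.0972]
ee_rot: [3.111, -0.439, -0.001]
force: [-3.4, 0.8, -3.2]
width: 0.003
gripper_force: 2.0
```

Emit:
{"api": "play_rows", "payload": {"increments": "0.2 0 0 0 -1;0 0 0 0 -1"}}

```text
clock: 12.88
position: [0.6039, -0.0651, 0.0973]
ee_rot: [3.111, -0.439, 0.0]
force: [-4.0, 0.1, -3.4]
width: 0.009
gripper_force: 2.1
```

Emit:
{"api": "play_rows", "payload": {"increments": "0.2 0 0 0 -1;0 0 0 0 -1"}}

```text
clock: 13.05
position: [0.6059, -0.0657, 0.0973]
ee_rot: [3.111, -0.439, 0.0]
force: [-3.4, 0.4, -2.1]
width: 0.006
gripper_force: 2.0
```

Emit:
{"api": "play_rows", "payload": {"increments": "-0.5 0 0 0 -1;-4 0 0 0 -1;-4 0 0 0 -1;-4 0 0 0 -1;-0.6 0 0 0 -1"}}

```text
clock: 13.47
position: [0.4739, -0.0279, 0.0973]
ee_rot: [3.111, -0.436, -0.004]
force: [-1.5, 0.1, -1.2]
width: 0.003
gripper_force: 0.0
```

Emit:
{"api": "play_rows", "payload": {"increments": "0 -4 0 0 -1;0 -4 0 0 -1;0 -0.2 0 0 -1;0 0 0 0 -1"}}

```text
clock: 13.8
position: [0.5047, 0.0529, 0.0984]
ee_rot: [-3.109, 0.431, -0.006]
force: [-0.5, -0.9, -0.4]
width: 0.004
gripper_force: 0.0
```

```bash
python3 s.py
```

```text
pos [0.5047 0.0529 0.0984] F [-0.53 -0.88 -0.4 ] Fpush 0.28
L along mm -47.2 left mm 4.2
M along mm -48.6 left mm 82.8
R along mm -46.2 left mm 162.4
blob 118 [ 0.628 -0.072  0.158] box x,y 0.05 -0.004
blob 120 [ 0.606 -0.148  0.158] box x,y 0.05 -0.083
```

Both levers stay thrown, so I'll do the left one next.

Emit:
{"api": "play_rows", "payload": {"increments": "1.0 0.2 0 0 -1;0.8 0 0 0 -1;0.2 0 0 0 -1;0.2 0 0 0 -1;0 0 0 0 -1"}}

```text
clock: 14.27
position: [0.5236, 0.0405, 0.0972]
ee_rot: [3.11, -0.442, 0.0]
force: [0.5, -0.9, 0.1]
width: 0.005
gripper_force: 0.0
```

Emit:
{"api": "play_rows", "payload": {"increments": "0.2 0 0 0 -1;0 0 0 0 -1"}}

```text
clock: 14.43
position: [0.5251, 0.0407, 0.0973]
ee_rot: [3.111, -0.439, -0.0]
force: [0.1, -0.1, -0.7]
width: 0.004
gripper_force: 0.0
```

Emit:
{"api": "play_rows", "payload": {"increments": "0.2 0 0 0 -1;0 0 0 0 -1"}}

```text
clock: 14.6
position: [0.5263, 0.0405, 0.0972]
ee_rot: [3.111, -0.438, -0.002]
force: [-2.5, 0.6, 2.3]
width: 0.007
gripper_force: 1.3
```

Emit:
{"api": "play_rows", "payload": {"increments": "0.2 0 0 0 -1;0 0 0 0 -1"}}

```text
clock: 14.77
position: [0.5284, 0.0401, 0.0973]
ee_rot: [3.111, -0.438, -0.001]
force: [-4.7, 1.4, 3.7]
width: 0.007
gripper_force: 2.3
```

Emit:
{"api": "play_rows", "payload": {"increments": "0.2 0 0 0 -1;0 0 0 0 -1"}}

```text
clock: 14.93
position: [0.5307, 0.0395, 0.0974]
ee_rot: [-3.111, 0.438, 0.0]
force: [-3.6, 1.7, 2.9]
width: 0.005
gripper_force: 2.2
```

Emit:
{"api": "play_rows", "payload": {"increments": "0.2 0 0 0 -1;0.2 0 0 0 -1;0 0 0 0 -1"}}

```text
clock: 15.18
position: [0.535, 0.0382, 0.0974]
ee_rot: [-3.111, 0.439, -0.001]
force: [-3.6, 3.1, 3.4]
width: 0.008
gripper_force: 1.8
```

Emit:
{"api": "play_rows", "payload": {"increments": "0.2 0 0 0 -1;0.2 0 0 0 -1;0 0 0 0 -1"}}

```text
clock: 15.43
position: [0.539, 0.0369, 0.0974]
ee_rot: [-3.111, 0.439, -0.001]
force: [-2.2, 2.0, 2.2]
width: 0.009
gripper_force: 1.5
```

Emit:
{"api": "play_rows", "payload": {"increments": "0.4 0 0 0 -1;1 0 0 0 -1;1 0 0 0 -1;1 0 0 0 -1;1 0 0 0 -1"}}

```text
clock: 15.85
position: [0.582, 0.0242, 0.0973]
ee_rot: [3.111, -0.439, 0.001]
force: [-3.3, 0.7, 1.8]
width: 0.006
gripper_force: 1.5
```

Emit:
{"api": "play_rows", "payload": {"increments": "1 0 0 0 -1;1 0 0 0 -1;1 0 0 0 -1;0.6 0 0 0 -1;0 0 0 0 -1"}}

```text
clock: 16.27
position: [0.6167, 0.0141, 0.0969]
ee_rot: [3.11, -0.44, 0.001]
force: [-0.1, 0.2, 0.3]
width: 0.002
gripper_force: 0.0
```

Emit:
{"api": "play_rows", "payload": {"increments": "0.4 0 0 0 -1;0.2 0 0 0 -1;0 0 0 0 -1"}}

```text
clock: 16.52
position: [0.621, 0.0132, 0.0971]
ee_rot: [3.111, -0.439, -0.001]
force: [-2.4, -0.1, -1.4]
width: 0.008
gripper_force: 1.0
```

Emit:
{"api": "play_rows", "payload": {"increments": "0.2 0 0 0 -1;0.1 0 0 0 -1;0 0 0 0 -1"}}

```text
clock: 16.77
position: [0.6239, 0.0124, 0.0973]
ee_rot: [3.111, -0.439, -0.0]
force: [-2.9, 0.7, -2.9]
width: 0.004
gripper_force: 1.5
```

Emit:
{"api": "play_rows", "payload": {"increments": "0.2 0 0 0 -1;0 0 0 0 -1"}}

```text
clock: 16.93
position: [0.6261, 0.0118, 0.0973]
ee_rot: [3.111, -0.439, 0.0]
force: [-2.3, 0.1, -1.7]
width: 0.003
gripper_force: 1.6
```

Emit:
{"api": "play_rows", "payload": {"increments": "-0.5 0 0 0 -1;-4 0 0 0 -1;-4 0 0 0 -1;-4 0 0 0 -1;-0.6 0 0 0 -1"}}

```text
clock: 17.35
position: [0.4939, 0.0499, 0.0973]
ee_rot: [3.111, -0.434, -0.005]
force: [-0.6, -0.5, -1.0]
width: 0.006
gripper_force: 0.0
```

Emit:
{"api": "play_rows", "payload": {"increments": "0 0 -3 0 -1;0 0 -4 0 -1;0 0 -3 0 -1;0 0 0 0 -1;0 0 0 0 -1"}}

```text
clock: 17.77
position: [0.5024, 0.0484, 0.2]
ee_rot: [-3.109, 0.439, -0.011]
force: [0.5, -0.2, -0.9]
width: 0.004
gripper_force: 0.0
```

```bash
python3 s.py
python3 - <<'E'
from h import *
p=vision.get_image("side"); cv2.imwrite("pics/side3.png",cv2.resize(p["frame"][90:290,220:460,::-1],None,fx=3,fy=3))
E
```

```text
pos [0.5024 0.0484 0.2   ] F [ 0.5  -0.2  -0.86] Fpush -0.53
L along mm -48.2 left mm -0.7
M along mm -49.6 left mm 77.8
R along mm -47.2 left mm 157.5
blob 90 [0.65  0.005 0.161] box x,y 0.05 0.077
blob 119 [ 0.628 -0.072  0.158] box x,y 0.05 -0.004
blob 120 [ 0.606 -0.148  0.158] box x,y 0.05 -0.083
```

View pics/side3.png

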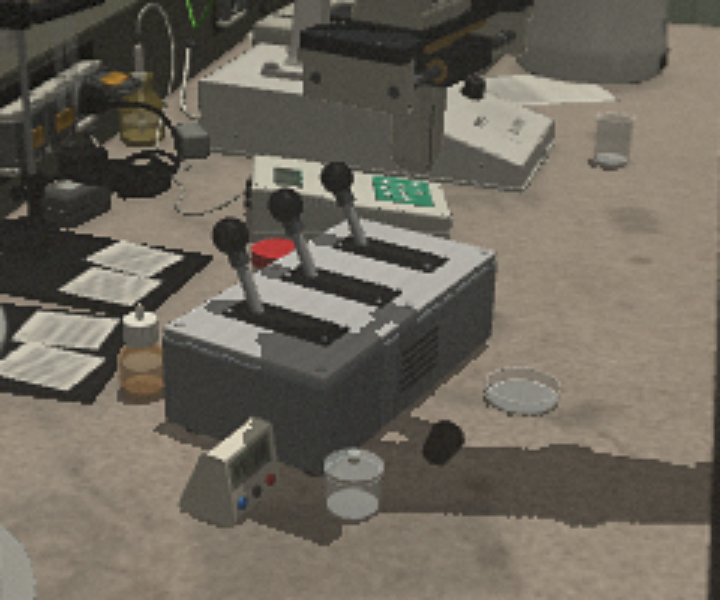

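All three balls now stand on the far side of their slots, at about (232, 237), (287, 206) and (337, 178). The bystanders in view stand where they were, and the arm is clear of everything.

```bash
python3 -c "from cell import job; print(job.sign_off())"
```

```text
the job is handed in; nothing more can be done
None
```

I threw all three levers fully over (about 0.86 rad each by camera), in the order right, middle, left, with none blocked; the bystanders in view look unmoved, and the job is handed in, though sign-off returned no verdict.

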